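Find the full bottle by weight and show it to the code reader

TASK

Two blue-capped bottles that look alike stand on round green pads; one is full, the other nearly empty. Grip the left-hand bottle, lift it straight up a few centimetres to feel its weight, set it back upright on its pad and let go; then do the same trial lift with the right-hand bottle. Finally hold the heavier bottle upright, still and about 5 cm above the middle of the code reader's window (the low white box with the round dark window) without touching the reader, the lighter one standing upright and free on its pad and everything else left where it was; finish while holding it there, do not put it down.

Things in the scene. Friction and masses are not known exactly. Their poses are not given: they have to be found in the camera images.
- bottle_a_mid (a point): one of two identical-looking closed white plastic bottles with a blue screw cap: 118 mm tall, round body 66 mm across, shoulder sloping in below the cap, cap 39 mm across occupying the top 20 mm (the place to grip it, from above). One bottle is full (0.45 to 0.7 kg), the other nearly empty (0.17 to 0.3 kg); which is which cannot be seen and its place changes. The point is the bottle's centre, 59 mm above its underside; z points up along the bottle
- bottle_b_mid (a point): one of two identical-looking closed white plastic bottles with a blue screw cap: 118 mm tall, round body 66 mm across, shoulder sloping in below the cap, cap 39 mm across occupying the top 20 mm (the place to grip it, from above). One bottle is full (0.45 to 0.7 kg), the other nearly empty (0.17 to 0.3 kg); which is which cannot be seen and its place changes. The point is the bottle's centre, 59 mm above its underside; z points up along the bottle
- bottle_a: the same bottle as point bottle_a_mid; origin at the centre of its underside
- bottle_b: the same bottle as point bottle_b_mid; origin at the centre of its underside
- pad_left_top (a point): top centre of the left of two fixed round green bench pads with a dark edge, 92 mm across, 4 mm thick (left as the robot sees it, at the greater y); a bottle stands at the middle of it at the start. Its top is 4 mm above the work surface
- pad_right_top (a point): top centre of the right of two fixed round green bench pads with a dark edge, 92 mm across, 4 mm thick (right as the robot sees it, at the smaller y); a bottle stands at the middle of it at the start. Its top is 4 mm above the work surface
- pad_left: the left pad; origin at the centre of its underside, on the work surface
- pad_right: the right pad; origin at the centre of its underside, on the work surface
- reader_window (a point): centre of the code reader's window: fixed low white box 110 x 110 mm with a round dark window 68 mm across in an orange lamp ring on its top, right of the pads; the window lies 41.5 mm above the work surface, facing up
- reader: the code reader; origin at the centre of its underside, on the work surface
- white_bottle_mid (a point): loose bystander: a bottle with a WHITE cap, 60 mm across, 118 mm tall; point at its centre. Not part of the job
- tip_box_mid (a point): loose bystander: blue box with clear lid, 67 x 104 x 62 mm; point at its centre
- carton_mid (a point): loose bystander: yellowish carton with a blue patch, 51 x 95 x 75 mm; point at its centre
Mind the look-alikes: they are no part of the job. What is shaped like the pad_right but brown is not meant.

How it is judged:
By the outcome, as a careful person would: the job done as asked, in the order asked, and still so for the second after the job is handed in, while the arm keeps its last pose, push and grip.
It also fails if it takes over 72 s, if anything falls off the work surface, if the arm or the gripper's body presses on something with over 40 N, if the wrist force passes 120 N, or if a joint passes its speed limit or range.

ROBOT

A 6-joint arm with a two-finger parallel gripper is mounted at the origin on a cart in front of the work surface, level with it; the furniture and walls round the work are solid. World frame = base frame: x ahead of the robot, y to its left, z up, the work surface at z = 0. Lengths are in mm, angles in degrees, forces in N, time in s.
With the tool pointing down it reaches from about 275 to 825 mm from the base axis. Payload 4.9 kg.
Tool frame: the origin (TCP) lies midway between the tips of the shut fingers; the grasp point (between the pads) lies 19 mm behind it; y points along the fingers, x is the direction in which the jaws open and shut, and the axes are right-handed (so a half turn about y gives the same grasp; the last joint's range is limited). The gripper opens to 85 mm and grips with 20 to 120 N. Pads are 22 mm wide; open, the fingers measure 114 mm over their backs; the gripper's body (76 mm by 85 mm) begins 54 mm behind the grasp point. The pads swing forward as they close: fully open they stand 13 mm farther back than shut.
Start: joints at [62.269, 18.69, -11.035, 60.275, 0, 82.311], TCP at [188.486, 516.712, 231.281] pointing down, gripper open.
Joint ranges: [-152.03, 152.03], [-55.5, 102.48], [-74.3, 77.21], [-110.64, 120.58], [-84.22, 78.4], [-180, 180]. Speed limits (degrees/s): [147.25, 147.25, 180, 180, 180, 180].

INTERFACE

Orientations are given as a 3x3 rotation matrix whose columns are the frame's x, y, z axes.
In Python, from bench import manip gives the robot as it stands. The module is installed in compiled form; this text tells all that it offers.
- The arm moves only by the shell command python3 -m handwheel 'ROWS'. ROWS is text: rows parted by semicolons, each of 5 numbers parted by spaces: the shift along the tool's x, y, z in mm, then the turn about the tool's y in degrees, then the finger opening in mm, from 0 to 85.4. In form: tx ty tz roll claw; .... A call has 1 to 5 rows; each row is the pose to reach, as a shift and turn from the pose commanded when the call began, along the tool's axes at that moment; what a row does not reach only later rows make up. A row lasts 1/8 s, in which the tool goes at most 62.5 mm and 10.7 degrees, less where a joint would pass 70% of its speed; a pose out of reach is approached as far as the arm can. A call with a gripper value outside its range is refused whole. The fingers move at their own pace and stop on an object; the grip force is fixed at half the most. Time passes only in rows, so rows that repeat a pose let the fingers close. It gives the time, the measured TCP pose, the force and the opening at its end, in the units of the state.
- manip.state(): the state, without advancing time (a new reading comes with each control period).
- manip.snapshot(name): name is "scene" or "top" or "wrist"; returns the picture (400x640x3 uint8, blue, green, red); there is no depth.
- manip.camera_params(name): a dict with "fx", "fy", "cx", "cy" (pixels), "R" (3x3) and "t" (3): a world point X has camera coordinates R X + t. Camera axes: x right, y down, z forward; pixel columns grow to the right and rows downward; lengths in mm; the calibration is good to about 2 mm. The wrist camera is an equidistant fisheye: a pixel r from the principal point sees the ray r / f radians off the axis. A picture is of the moment at which its call begins: read the wrist's pose just before it. camera_params takes no time and is no camera call; for the wrist camera it gives the pose at the moment of the call.
- manip.close_job(): hands the job in, once; it reports no verdict.
Trained networks look in the newest picture that a camera, given by its name, has taken for a name from the list of things; names that differ only in an ending like _2 or _b are one class to them, and where a whole thing is asked for, a point or a joint stands for the part that bears it (a point fixed in the world has none). Each returns a list of dicts, best first, with "conf" (0 to 1); they miss things now and then, are a little off and sometimes report something else, mostly with a low value. They report only what shows in the picture. A call takes as long as a camera call. They do not tell look-alikes from the thing itself.
- manip.recognise(camera, target): "centre" ([column, row] as shares, 0 to 1, of the picture: columns of its width, rows of its height, amid what is visible of it).
- manip.tip_of(camera, target): "centre" ([column, row] as shares, 0 to 1, of the picture: columns of its width, rows of its height: a listed point, or the origin of a listed thing).
The state is a dict: "time_s": time; "qpos": joint angles; "joint_vel": joint speeds; "tau": joint torques, N m; "tool_pos": TCP position; "eef_rot": TCP orientation; "contact_force": force on the tool from outside, world axes, zero at the start; "torque": the same for the moment, N m; "finger_gap": opening from 0.0 (shut) to 1.0 (fully open).
Only numpy, scipy, OpenCV 4.12 (cv2) and the standard library are available. Lean on these libraries where they do the work, as an engineer would, in place of code of your own. Each camera call takes 0.05 s, during which the arm holds its last target.

## Working session

There is one attempt and no reset: what is moved stays moved. The work goes in short steps, Python scripts to look and compute and a shell command to move; the robot and the scene stay as the last step left them, time stands still between calls to the robot, and variables do not carry over. Pictures are saved under pics/ and viewed, and the job is handed in when it is done.

```bash
mkdir -p pics; python3 - <<'E'
from bench import manip
import cv2
for n in ["scene","top","wrist"]:
    im=manip.snapshot(n); cv2.imwrite(f"pics/{n}0.png",im)
    p=manip.camera_params(n); print(n,{k:(v if not hasattr(v,'tolist') else v.tolist()) for k,v in p.items()})
print(manip.state())
E
```

```text
scene {'fx': 365.0233106485278, 'fy': 365.0233106485278, 'cx': 309.68065771017507, 'cy': 191.92304911139354, 'R': [[0.4695562957176655, -0.8828028581253534, -0.0132664553521638], [-0.5230760999162896, -0.2660524702335429, -0.8096959162420133], [0.71127229585319, 0.38713718081364423, -0.5866996884125604]], 't': [-275.02494393393005, 353.4003492111804, 791.7163778454201]}
top {'fx': 364.0219003125526, 'fy': 364.0219003125526, 'cx': 321.82403730310915, 'cy': 197.8660503755967, 'R': [[0.013183523886521643, -0.9998343893223927, -0.012545462376945125], [-0.9982396646518068, -0.012434852951935424, -0.05799091608098073], [0.05782531118620216, 0.013287902783418447, -0.9982382806854468]], 't': [-18.108718889757952, 513.3116216315843, 1032.994698064635]}
wrist {'fx': 309.70691628693146, 'fy': 309.70691628693146, 'cx': 321.20189336453865, 'cy': 195.5093124141304, 'R': [[0.34228879911910565, 0.9395938297968636, -0.0013464788389962676], [0.8909741251786472, -0.3241212340216131, 0.3179788262108853], [0.2983345207309173, -0.11004026837467294, -0.9480968584887755]], 't': [-548.8897193298666, -40.513527765299685, 380.3120688070112]}
{'time_s': 0.15, 'qpos': array([ 6.22672935e+01,  1.87252117e+01, -1.10764574e+01,  6.02760959e+01,
       -1.69205884e-03,  8.23105893e+01]), 'joint_vel': array([-0.04437956, -0.11022004,  0.06768804, -0.02643031, -0.0300702 ,
        0.0227098 ]), 'tau': array([ 5.64883576e-04, -4.43703854e+01,  2.62664866e+01,  1.04450108e-02,
       -1.53720393e-04,  5.94727808e-06]), 'tool_pos': array([188.29811552, 516.30029881, 230.67105607]), 'eef_rot': array([[ 3.42729701e-01, -6.05455368e-04, -9.39433864e-01],
       [ 9.39433091e-01, -1.21508704e-03,  3.42730202e-01],
       [-1.34900176e-03, -9.99999078e-01,  1.52338389e-04]]), 'contact_force': array([-0.18680656,  0.39522646,  0.20073483]), 'torque': array([ 0.02504409, -0.02585831,  0.04548292]), 'finger_gap': 0.9988013579282338}
```

View pictures.

View pics/scene0.png

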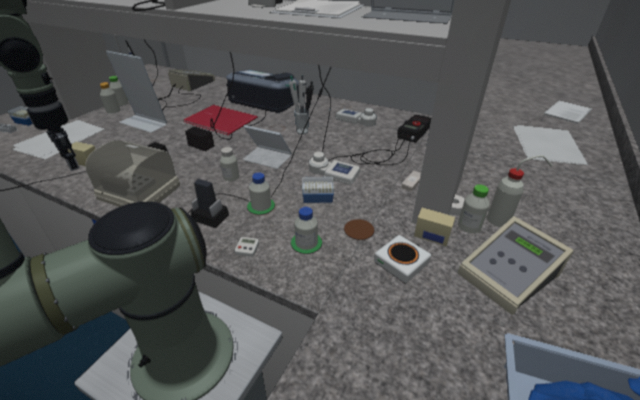

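View pics/top0.png

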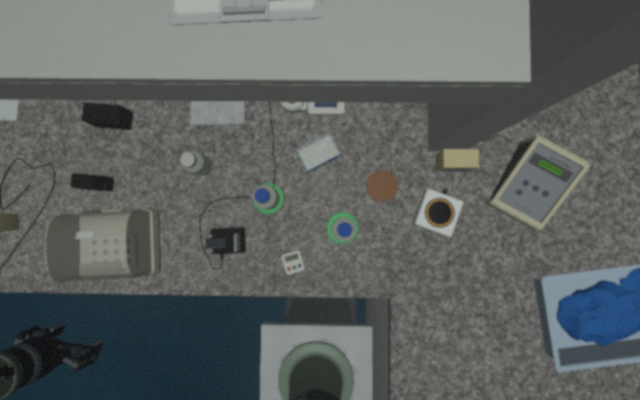

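View pics/wrist0.png

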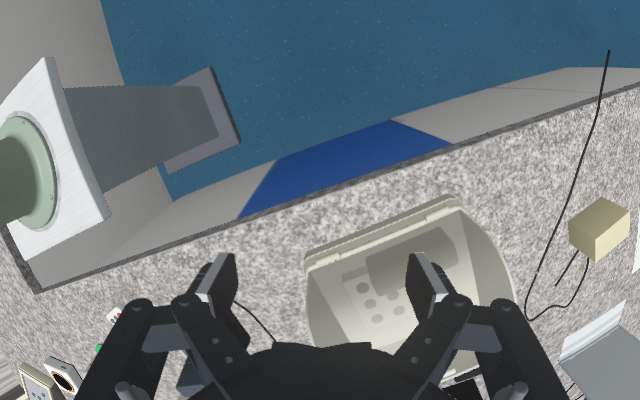

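Scene and top views show: bottles with blue caps at scene (259,192) and (306,230), and top (264,197) and (344,230), each on a green pad. The reader is at scene (403,253) and top (440,212). The brown disc at scene (359,229) is the look-alike. The pillar stands beyond the reader and carton.

```bash
cat > h.py <<'E'
from bench import manip
import numpy as np, cv2
def P(n):
    p=manip.camera_params(n); K=np.array([[p['fx'],0,p['cx']],[0,p['fy'],p['cy']],[0,0,1]])
    return K@np.hstack([p['R'],np.reshape(p['t'],(3,1))]), p, K
def tri(a,b):
    X=cv2.triangulatePoints(P('scene')[0],P('top')[0],np.array(a,float).reshape(2,1),np.array(b,float).reshape(2,1)); return X[:3,0]/X[3,0]
def onz(n,px,z):
    _,p,K=P(n); R=np.array(p['R']);t=np.array(p['t']); d=R.T@np.linalg.inv(K)@[px[0],px[1],1]; c=-R.T@t
    return c+d*(z-c[2])/d[2]
def proj(n,X):
    x=P(n)[0]@np.append(X,1); return x[:2]/x[2]
E
python3 - <<'E'
from h import *
np.set_printoptions(precision=1,suppress=True)
for t in ["bottle_a_mid","bottle_a","pad_left_top","reader_window","carton_mid"]:
    L={}
    for c in ["scene","top"]:
        r=manip.tip_of(c,t); L[c]=[(np.array(d['centre'])*[640,400],d['conf']) for d in r][:4]
        print(t,c,[(x[0].round(1).tolist(),round(x[1],2)) for x in L[c]])
    for s in L['scene']:
        for q in L['top']:
            X=tri(s[0],q[0]); e=np.linalg.norm(proj('scene',X)-s[0])+np.linalg.norm(proj('top',X)-q[0])
            if e<8: print('   ',X,round(e,1))
s=cv2.imread('pics/scene0.png');t=cv2.imread('pics/top0.png')
a=cv2.resize(s[150:290,220:460],None,fx=3.2,fy=3.2,interpolation=3)
b=cv2.resize(t[130:270,220:480],None,fx=3,fy=3,interpolation=3)
cv2.imwrite('pics/c1.png',a);cv2.imwrite('pics/c2.png',b)
print(manip.state()['time_s'])
E
```

```text
bottle_a_mid scene [([260.4, 190.0], 0.91)]
bottle_a_mid top [([317.6, 153.9], 0.72), ([269.5, 195.7], 0.55)]
    [512.5 134.2  68.9] 2.6
bottle_a scene [([307.1, 242.5], 0.91), ([262.9, 208.7], 0.73), ([261.8, 208.2], 0.36)]
bottle_a top [([343.6, 232.5], 0.93), ([268.4, 196.9], 0.67)]
    [416.6 -78.   13.1] 2.2
    [517.6 145.  -15. ] 1.8
    [516.5 146.1 -12.5] 0.6
pad_left_top scene [([261.9, 207.0], 0.66)]
pad_left_top top [([270.1, 198.2], 0.71)]
    [511.6 140.2  -1.9] 0.0
reader_window scene [([406.1, 251.1], 0.95), ([229.6, 162.9], 0.56)]
reader_window top [([437.4, 214.3], 0.97)]
    [ 473.8 -340.9   46.1] 6.3
carton_mid scene [([432.5, 228.7], 0.59)]
carton_mid top [([453.7, 160.8], 0.57)]
    [ 623.6 -386.8   27.3] 0.7
0.65
```

View pics/c1.png

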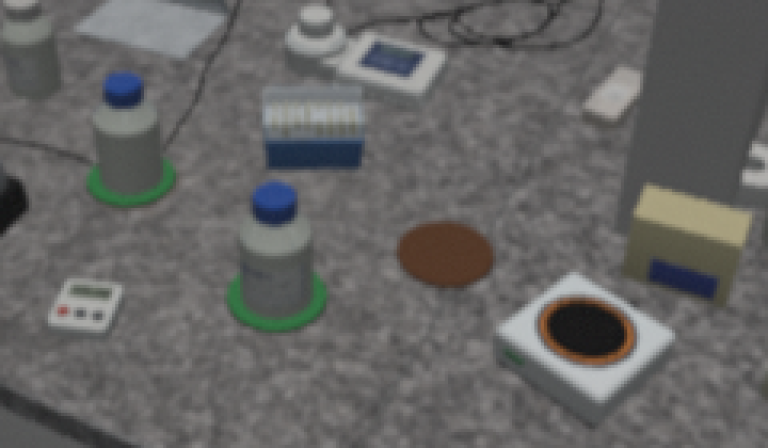

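View pics/c2.png

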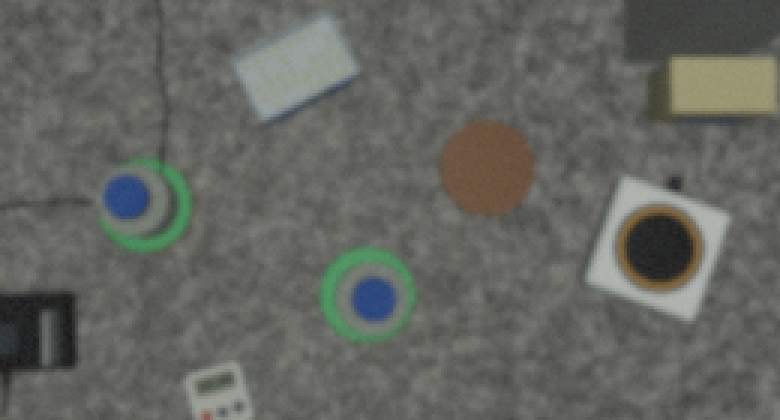

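The crops confirm the two blue-capped bottles on green pads, the brown disc look-alike with nothing on it, and the reader with its orange ring. Next I'll refine the positions by colour.

```bash
cat >> h.py <<'E'
def blobs(im,lo,hi,amin=25):
    m=cv2.inRange(cv2.cvtColor(im,cv2.COLOR_BGR2HSV),np.array(lo),np.array(hi))
    n,l,s,c=cv2.connectedComponentsWithStats(m)
    return [(c[i].round(1).tolist(),s[i].tolist()) for i in range(1,n) if s[i,4]>amin],m
E
python3 - <<'E'
from h import *
np.set_printoptions(precision=1,suppress=True)
s=cv2.imread('pics/scene0.png');t=cv2.imread('pics/top0.png')
s[:, :200]=0; t[:, :200]=0; t[265:]=0;s[270:]=0;s[:,470:]=0
for nm,lo,hi in [('cap',(108,140,60),(128,255,255)),('green',(50,100,50),(85,255,255)),('orange',(5,100,90),(25,255,255))]:
    print(nm,'S',blobs(s,lo,hi)[0]); print(nm,'T',blobs(t,lo,hi)[0])
# ellipse fits for green outlines
def ell(im,lo,hi,box):
    m=blobs(im,lo,hi)[1]; x0,y0,x1,y1=box; k=np.zeros_like(m); k[y0:y1,x0:x1]=m[y0:y1,x0:x1]
    c=np.vstack(cv2.findContours(k,cv2.RETR_EXTERNAL,cv2.CHAIN_APPROX_NONE)[0]); h=cv2.convexHull(c)
    return cv2.fitEllipse(h)
g=((50,100,50),(85,255,255)); o=((5,100,90),(25,255,255))
for n,z,cs in [('padL',4,[(s,'scene',g,(240,180,285,225)),(t,'top',g,(240,170,295,220))]),('padR',4,[(s,'scene',g,(285,215,330,260)),(t,'top',g,(320,205,365,250))]),('win',41.5,[(s,'scene',o,(380,235,425,270)),(t,'top',o,(415,190,465,235))])]:
    pp=[]
    for im,cam,c,b in cs:
        e=ell(im,*c,b); pp.append(e[0]); print(n,cam,np.array(e[0]),np.array(e[1]),onz(cam,e[0],z))
    print('  tri',tri(*pp))
E
```

```text
cap S [([258.1, 177.5], [253, 173, 11, 10, 86]), ([305.4, 212.7], [299, 207, 13, 12, 118])]
cap T [([261.8, 195.3], [256, 189, 13, 13, 121]), ([344.3, 229.4], [339, 224, 12, 12, 117])]
green S [([260.3, 208.8], [248, 201, 26, 13, 115]), ([306.4, 246.2], [291, 236, 31, 17, 158])]
green T [([550.3, 167.4], [539, 160, 24, 16, 136]), ([274.1, 201.4], [257, 184, 26, 29, 156]), ([336.2, 223.0], [327, 213, 29, 30, 168])]
orange S [([402.6, 255.6], [389, 244, 29, 20, 109])]
orange T [([382.5, 185.3], [368, 172, 29, 28, 598]), ([439.2, 212.3], [426, 199, 27, 27, 156])]
padL scene [260.5 205.8] [15.3 26.4] [508.9 143.3   4. ]
padL top [268.2 198.4] [28.3 29.7] [510.7 144.7   4. ]
  tri [510.8 145.    2. ]
padR scene [306.2 242.5] [20.1 30.2] [425.4 -73.7   4. ]
padR top [341.7 227.5] [29.3 29.8] [429.  -69.9   4. ]
  tri [429.2 -70.7  -0.6]
win scene [402.9 253.1] [19.2 29.7] [ 473.7 -341.3   41.5]
win top [439.3 212.3] [26.4 26.9] [ 475.8 -339.8   41.5]
  tri [ 476.  -340.8   39.1]
```

```bash
python3 - <<'E'
from h import *
np.set_printoptions(precision=1,suppress=True)
for n,a,b in [('L',(258.1,177.5),(261.8,195.3)),('R',(305.4,212.7),(344.3,229.4))]:
    print(n,tri(a,b),'top@120',onz('top',b,120),'scene@113',onz('scene',a,113))
R=manip.state()['eef_rot']; p=manip.state()['tool_pos']
print(p,R.T@(np.array([512,145,230])-p))
p=manip.camera_params('wrist');print(-np.array(p['R']).T@p['t'])
E
```

```text
L [512.9 143.5 113.9] top@120 [512.1 142.9 120. ] scene@113 [514.2 143.8 113. ]
R [426.9 -72.5 114.2] top@120 [426.8 -71.8 120. ] scene@113 [428.3 -72.1 113. ]
[188.5 516.7 231.3] [-238.4    1.3 -431.3]
[110.6 544.7 373.3]
```

```bash
python3 -m handwheel '-25 0 -45 0 85; -50 0 -90 0 85; -75 0 -136 0 85; -102 0 -184 0 85; -125 0 -226 0 85'
```

```text
time_s: 1.27
tool_pos: [359.1, 320.4, 231.5]
eef_rot: [[0.343, 0.001, -0.939], [0.939, 0.0, 0.343], [0.0, -1.0, -0.0]]
contact_force: [0.8, 0.7, -0.6]
finger_gap: 0.995
```

```bash
python3 -m handwheel '-25 0 -45 0 85; -50 0 -90 0 85; -75 0 -136 0 85; -102 0 -184 0 85; -113 0 -205 0 85'
```

```text
time_s: 1.9
tool_pos: [513.6, 143.1, 231.3]
eef_rot: [[0.346, 0.001, -0.938], [0.938, -0.0, 0.346], [0.0, -1.0, -0.001]]
contact_force: [-0.9, 0.2, -0.4]
finger_gap: 0.998
```

```bash
python3 -m handwheel '0 0 0 0 85; 0 0 0 0 85; 0 0 0 0 85'; cat >> h.py <<'E'
np.set_printoptions(precision=2,suppress=True)
def st(goal=None):
    s=manip.state(); print('t',s['time_s'],'p',s['tool_pos'],'F',s['contact_force'],'gap',s['finger_gap'])
    if goal is not None: print('delta tool',s['eef_rot'].T@(np.array(goal)-s['tool_pos']))
    return s
E
python3 - <<'E'
from h import *
s=st([512.3,143.7,231]); print(s['eef_rot'],s['qpos'],s['torque'])
cv2.imwrite('pics/w1.png',manip.snapshot('wrist')); cv2.imwrite('pics/s1.png',manip.snapshot('scene'))
E
```

```text
time_s: 2.28
tool_pos: [511.0, 146.3, 231.4]
eef_rot: [[0.341, -0.0, -0.94], [0.94, 0.0, 0.341], [0.0, -1.0, 0.0]]
contact_force: [0.0, 0.3, -0.4]
finger_gap: 0.995
t 2.275 p [511.04 146.34 231.35] F [ 0.    0.31 -0.44] gap 0.9950069371849433
delta tool [-2.05  0.35 -2.09]
[[ 0.34 -0.   -0.94]
 [ 0.94  0.    0.34]
 [ 0.   -1.    0.  ]] [  8.02  16.75 -13.77  59.5    0.01  27.96] [-0.    0.01  0.03]
```

View pics/w1.png

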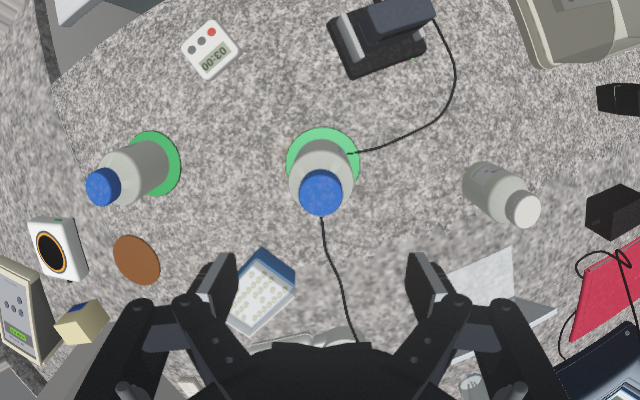

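View pics/s1.png

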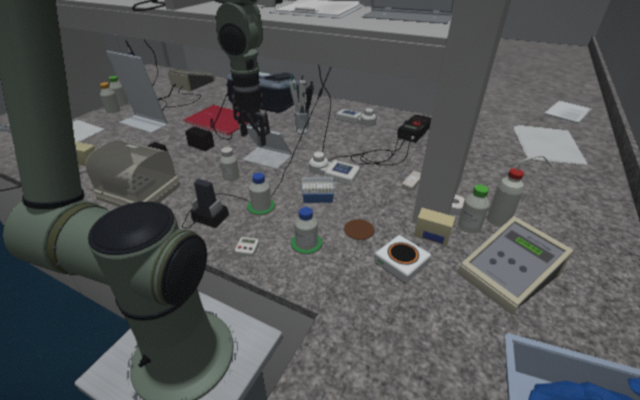

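The wrist view shows the left blue cap at (321,193), centred between the fingers. The right bottle is at (103,187), and the tip box at (262,288) is well clear of the fingers. I'll check the positions with the wrist rays.

```bash
cat >> h.py <<'E'
def wray(px,p):
    R=np.array(p['R']);t=np.array(p['t']); u=np.array([px[0]-p['cx'],px[1]-p['cy']]); r=np.hypot(*u); th=r/p['fx']
    d=np.append(u/max(r,1e-9)*np.sin(th),np.cos(th)); return -R.T@t, R.T@d
def wonz(px,p,z):
    c,d=wray(px,p); return c+d*(z-c[2])/d[2]
E
python3 - <<'E'
from h import *
p=manip.camera_params('wrist'); im=cv2.imread('pics/w1.png'); im[240:]=0; im[:,450:]=0;im[:120]=0
for c,s in blobs(im,(100,130,80),(120,255,255),200)[0]: print(c,s,wonz(c,p,116))
print(wonz((47,251),p,41.5))
for n,X in [('s',(511,146,231))]: print(proj('scene',np.array(X)),proj('top',np.array(X)))
E
```

```text
[102.7, 186.5] [86, 168, 35, 38, 1027] [427.29 -66.9  116.  ]
[320.2, 192.4] [299, 170, 43, 45, 1560] [511.58 144.85 116.  ]
[ 471.44 -345.48   41.5 ]
[253.02 144.51] [251.87 192.63]
```

```bash
python3 -m handwheel '-2 25 -2 0 85; -2 55 -2 0 85; -2 85 -2 0 85; -2 110 -2 0 85; -2 110 -2 0 85'
```

```text
time_s: 3.0
tool_pos: [511.1, 143.2, 119.8]
eef_rot: [[0.342, -0.004, -0.94], [0.94, -0.0, 0.342], [-0.002, -1.0, 0.004]]
contact_force: [-0.0, -0.1, -0.4]
finger_gap: 0.993
```

```bash
python3 -m handwheel '0 0 0 0 85; 0 0 0 0 85'; python3 - <<'E'
from h import *
s=st([512.2,144,97])
cv2.imwrite('pics/w2.png',manip.snapshot('wrist'))
E
```

```text
time_s: 3.25
tool_pos: [514.0, 143.1, 122.6]
eef_rot: [[0.342, 0.002, -0.94], [0.94, 0.0, 0.342], [0.001, -1.0, -0.002]]
contact_force: [0.6, -0.2, -0.1]
finger_gap: 0.998
t 3.25 p [513.96 143.15 122.62] F [ 0.62 -0.22 -0.14] gap 0.9977168692839163
delta tool [ 0.17 25.62  2.  ]
```

View pics/w2.png

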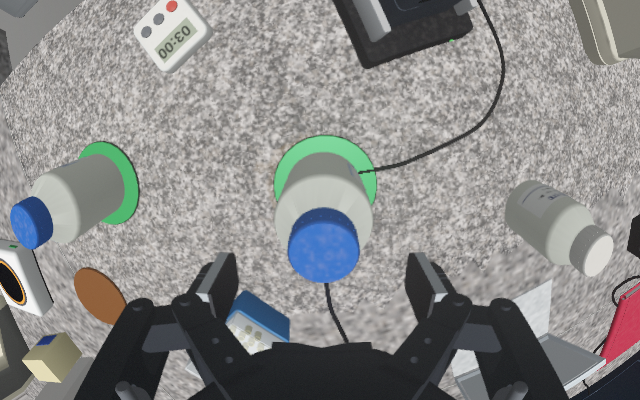

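The wrist view shows the cap at (324,245), midway between the fingertips (about 220 and 425), with the tip box still clear. I'll go down and close.

```bash
python3 - <<'E'
from h import *
p=manip.camera_params('wrist'); print(wonz((323,260),p,122), wonz((323,248),p,118)) 
E
python3 -m handwheel '0 12 1 0 85; 0 24 1 0 85; 0 25 1 0 85; 0 25 1 0 85'
```

```text
[515.19 143.23 122.  ] [510.39 144.99 118.  ]
time_s: 3.8
tool_pos: [511.9, 143.2, 95.9]
eef_rot: [[0.343, -0.001, -0.939], [0.939, -0.0, 0.343], [-0.0, -1.0, 0.001]]
contact_force: [-1.4, -0.4, 0.3]
finger_gap: 0.996
```

```bash
python3 -m handwheel '0 0 0 0 60; 0 0 0 0 45; 0 0 0 0 30; 0 0 0 0 25; 0 0 0 0 25'
```

```text
time_s: 4.42
tool_pos: [512.8, 144.2, 97.2]
eef_rot: [[0.342, 0.002, -0.94], [0.94, 0.002, 0.342], [0.003, -1.0, -0.001]]
contact_force: [-0.6, 3.0, 5.7]
finger_gap: 0.469
```

```bash
python3 -m handwheel '0 0 0 0 25; 0 0 0 0 25; 0 0 0 0 25'; python3 - <<'E'
from h import *
st()
cv2.imwrite('pics/w3.png',manip.snapshot('wrist'));cv2.imwrite('pics/s3.png',manip.snapshot('scene')[100:280,180:420])
E
```

```text
time_s: 4.8
tool_pos: [512.9, 144.2, 97.2]
eef_rot: [[0.342, 0.002, -0.94], [0.94, 0.002, 0.342], [0.003, -1.0, -0.001]]
contact_force: [0.5, 3.9, 5.5]
finger_gap: 0.473
t 4.8 p [512.88 144.15  97.21] F [0.47 3.89 5.54] gap 0.4733366119320407
```

View pics/w3.png

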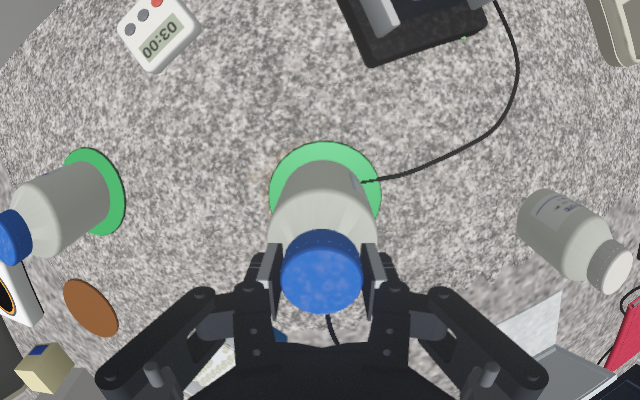

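Gripped: the pads are on both sides of the cap and the opening of about 40 mm matches the 39 mm cap. Now the trial lift, straight up about 45 mm.

```bash
python3 -m handwheel '0 -10 0 0 25; 0 -22 0 0 25; 0 -34 0 0 25; 0 -45 0 0 25; 0 -45 0 0 25'
```

```text
time_s: 5.52
tool_pos: [513.0, 143.3, 142.5]
eef_rot: [[0.343, 0.002, -0.939], [0.939, 0.0, 0.343], [0.001, -1.0, -0.002]]
contact_force: [0.3, -0.1, -5.4]
finger_gap: 0.472
```

```bash
python3 -m handwheel '0 0 0 0 25; 0 0 0 0 25; 0 0 0 0 25; 0 0 0 0 25; 0 0 0 0 25'; python3 - <<'E'
from h import *
st(); print(manip.state()['torque'],manip.state()['tau'])
cv2.imwrite('pics/s4.png',cv2.resize(manip.snapshot('scene')[100:280,180:420],None,fx=3,fy=3))
st()
E
python3 -m handwheel '0 0 0 0 25; 0 0 0 0 25; 0 0 0 0 25'
```

```text
time_s: 6.15
tool_pos: [512.0, 143.2, 141.2]
eef_rot: [[0.343, -0.0, -0.939], [0.939, -0.0, 0.343], [-0.0, -1.0, 0.0]]
contact_force: [0.2, -0.6, -5.9]
finger_gap: 0.47
t 6.15 p [512.03 143.2  141.15] F [ 0.2  -0.55 -5.92] gap 0.46951583101367966
[ 0.02  0.02 -0.  ] [  0.   -47.16  25.54   0.    -0.    -0.  ]
t 6.2 p [512.05 143.2  141.21] F [ 0.06 -0.41 -6.3 ] gap 0.4659450129724871
time_s: 6.58
tool_pos: [512.1, 143.2, 141.3]
eef_rot: [[0.343, 0.0, -0.939], [0.939, 0.0, 0.343], [0.0, -1.0, -0.0]]
contact_force: [-0.5, 0.1, -6.1]
finger_gap: 0.468
```

View pics/s4.png

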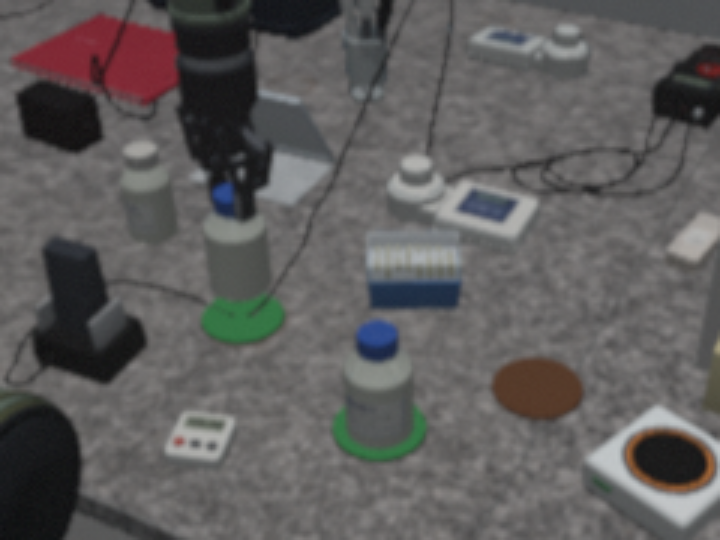

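The left bottle hangs upright and clear of its pad in the scene crop at (237,260). The reading is −6.0 N against a −0.4 N bias, so about 0.57 kg, which falls in the full range. Setting it back.

```bash
python3 -m handwheel '0 12 0 0 25; 0 26 0 0 25; 0 37 0 0 25; 0 42 0 0 25; 0 45 0 0 25'
```

```text
time_s: 7.2
tool_pos: [512.7, 142.8, 97.2]
eef_rot: [[0.343, 0.001, -0.939], [0.939, -0.001, 0.343], [-0.001, -1.0, -0.001]]
contact_force: [-7.1, -2.2, 19.0]
finger_gap: 0.473
```

```bash
python3 -m handwheel '0 0 0 0 25; 0 0 0 0 25; 0 0 0 0 25'
```

```text
time_s: 7.58
tool_pos: [512.5, 142.9, 97.3]
eef_rot: [[0.343, 0.001, -0.939], [0.939, -0.001, 0.343], [-0.0, -1.0, -0.001]]
contact_force: [-2.9, -2.9, 7.1]
finger_gap: 0.467
```

Standing on its pad (force now upward, 7 N). Opening.

```bash
python3 -m handwheel '0 0 0 0 45; 0 0 0 0 60; 0 0 0 0 85; 0 0 0 0 85; 0 0 0 0 85'
```

```text
time_s: 8.2
tool_pos: [512.1, 143.3, 96.2]
eef_rot: [[0.343, 0.0, -0.939], [0.939, 0.0, 0.343], [0.0, -1.0, 0.0]]
contact_force: [0.7, -0.8, -0.4]
finger_gap: 0.996
```

```bash
python3 -m handwheel '0 0 0 0 85; 0 -30 0 0 85; 0 -75 0 0 85; 0 -125 0 0 85; 0 -135 0 0 85'; python3 - <<'E'
from h import *
st([427.2,-71,231])
cv2.imwrite('pics/s5.png',cv2.resize(manip.snapshot('scene')[100:280,180:420],None,fx=3,fy=3))
im=manip.snapshot('top');cv2.imwrite('pics/t5.png',im);im[265:]=0;im[:,:200]=0
print(blobs(im,(108,140,60),(128,255,255))[0])
E
```

```text
time_s: 8.82
tool_pos: [514.1, 143.5, 234.9]
eef_rot: [[0.343, 0.006, -0.939], [0.939, 0.001, 0.343], [0.003, -1.0, -0.006]]
contact_force: [0.4, -0.0, -0.1]
finger_gap: 0.996
t 8.825 p [514.15 143.51 234.85] F [ 0.45 -0.02 -0.14] gap 0.9964904778307091
delta tool [-231.33    3.12    8.19]
[([344.2, 229.4], [339, 224, 12, 12, 119])]
```

View pics/s5.png

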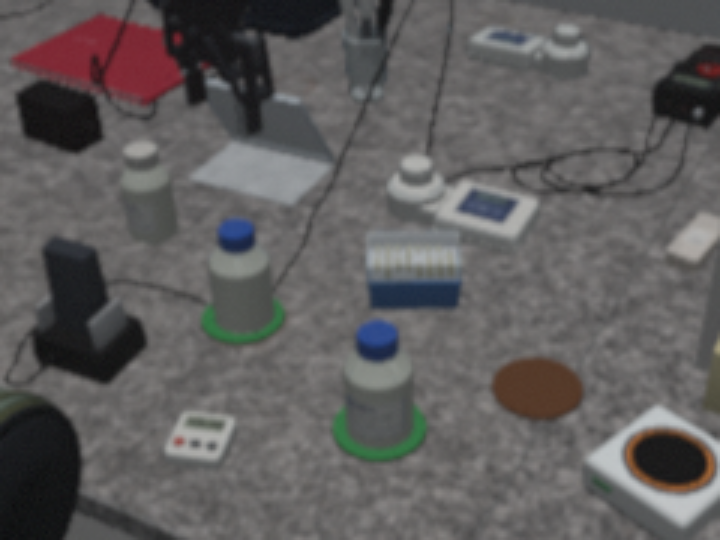

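Left bottle is back upright and free on its pad, at (240,290) in the crop. Moving above the right one.

```bash
python3 -m handwheel '-50 0 2 0 85; -105 0 3 0 85; -160 0 5 0 85; -210 0 6 0 85; -231 0 7 0 85'
```

```text
time_s: 9.55
tool_pos: [424.1, -72.9, 229.4]
eef_rot: [[0.345, -0.003, -0.938], [0.938, 0.001, 0.345], [-0.0, -1.0, 0.003]]
contact_force: [-0.1, 0.4, -0.2]
finger_gap: 0.993
```

```bash
python3 -m handwheel '0 30 0 0 85; 0 70 0 0 85; 0 105 0 0 85; 0 105 0 0 85; 0 105 0 0 85'; python3 - <<'E'
from h import *
st([427.2,-71.5,97])
p=manip.camera_params('wrist');im=manip.snapshot('wrist');cv2.imwrite('pics/w6.png',im)
im[320:]=0;im[:,420:]=0;im[:,:230]=0;im[:150]=0
for c,s in blobs(im,(100,130,80),(120,255,255),300)[0]: print(c,s,wonz(c,p,119))
E
```

```text
time_s: 10.18
tool_pos: [426.2, -71.4, 126.4]
eef_rot: [[0.343, -0.001, -0.939], [0.939, 0.0, 0.343], [-0.0, -1.0, 0.001]]
contact_force: [-0.4, 0.6, 0.9]
finger_gap: 0.993
t 10.175 p [426.21 -71.37 126.43] F [-0.36  0.59  0.9 ] gap 0.992966445973036
delta tool [ 0.22 29.43 -1.  ]
[322.0, 246.6] [288, 211, 69, 72, 3941] [423.17 -70.17 119.  ]
```

View pics/w6.png

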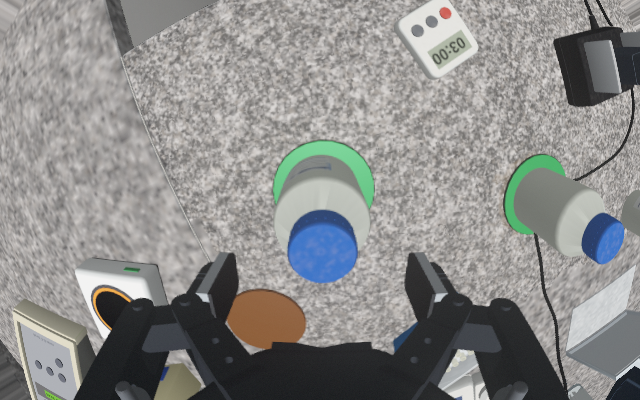

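The wrist view shows the right cap centred between the fingers at (322,246). Going down and gripping.

```bash
python3 -m handwheel '0 12 0 0 85; 0 24 0 0 85; 0 29 0 0 85; 0 29 0 0 85; 0 29 0 0 85'
```

```text
time_s: 10.85
tool_pos: [426.5, -71.5, 97.4]
eef_rot: [[0.343, 0.0, -0.939], [0.939, -0.0, 0.343], [0.0, -1.0, -0.0]]
contact_force: [0.3, 0.0, -0.3]
finger_gap: 0.996
```

```bash
python3 -m handwheel '0 0 0 0 60; 0 0 0 0 45; 0 0 0 0 30; 0 0 0 0 25; 0 0 0 0 25'
```

```text
time_s: 11.48
tool_pos: [427.0, -71.2, 98.1]
eef_rot: [[0.342, 0.002, -0.94], [0.94, 0.001, 0.342], [0.001, -1.0, -0.001]]
contact_force: [-1.6, 1.9, 7.2]
finger_gap: 0.465
```

```bash
python3 -m handwheel '0 0 0 0 25; 0 0 0 0 25; 0 0 0 0 25'; python3 - <<'E'
from h import *
st()
cv2.imwrite('pics/w7.png',manip.snapshot('wrist'))
E
```

```text
time_s: 11.85
tool_pos: [426.9, -71.2, 98.0]
eef_rot: [[0.342, 0.002, -0.94], [0.94, 0.001, 0.342], [0.001, -1.0, -0.001]]
contact_force: [-1.5, 1.2, 7.0]
finger_gap: 0.46
t 11.85 p [426.93 -71.16  98.04] F [-1.5   1.19  6.98] gap 0.4600779064232417
```

View pics/w7.png

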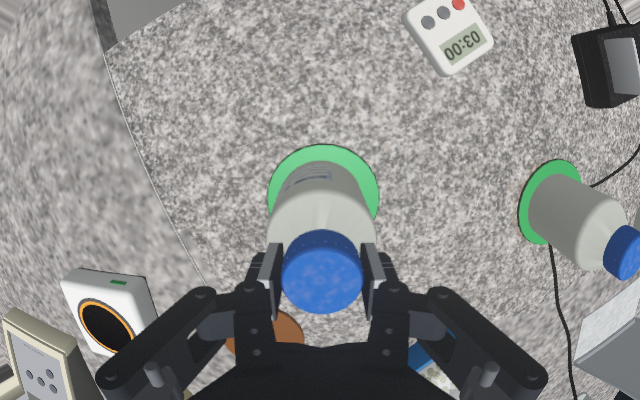

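The pads are on both sides of the cap at (321,272). Lifting.

```bash
python3 -m handwheel '0 -10 0 0 25; 0 -22 0 0 25; 0 -34 0 0 25; 0 -45 0 0 25; 0 -45 0 0 25'
```

```text
time_s: 12.52
tool_pos: [427.1, -71.7, 143.4]
eef_rot: [[0.343, 0.002, -0.939], [0.939, -0.001, 0.343], [-0.0, -1.0, -0.002]]
contact_force: [0.2, 0.0, -1.9]
finger_gap: 0.462
```

```bash
python3 -m handwheel '0 0 0 0 25; 0 0 0 0 25; 0 0 0 0 25; 0 0 0 0 25; 0 0 0 0 25'; python3 - <<'E'
from h import *
cv2.imwrite('pics/s8.png',cv2.resize(manip.snapshot('scene')[100:280,180:420],None,fx=3,fy=3))
st()
E
python3 -m handwheel '0 0 0 0 25; 0 0 0 0 25; 0 0 0 0 25'
```

```text
time_s: 13.15
tool_pos: [426.3, -71.4, 142.2]
eef_rot: [[0.343, -0.0, -0.939], [0.939, 0.0, 0.343], [0.0, -1.0, 0.0]]
contact_force: [0.3, 0.7, -1.9]
finger_gap: 0.462
t 13.2 p [426.3  -71.41 142.22] F [ 0.08  0.18 -2.05] gap 0.46138220689162307
time_s: 13.58
tool_pos: [426.3, -71.4, 142.3]
eef_rot: [[0.343, 0.0, -0.939], [0.939, -0.0, 0.343], [-0.0, -1.0, -0.0]]
contact_force: [1.2, 1.1, -1.0]
finger_gap: 0.465
```

View pics/s8.png

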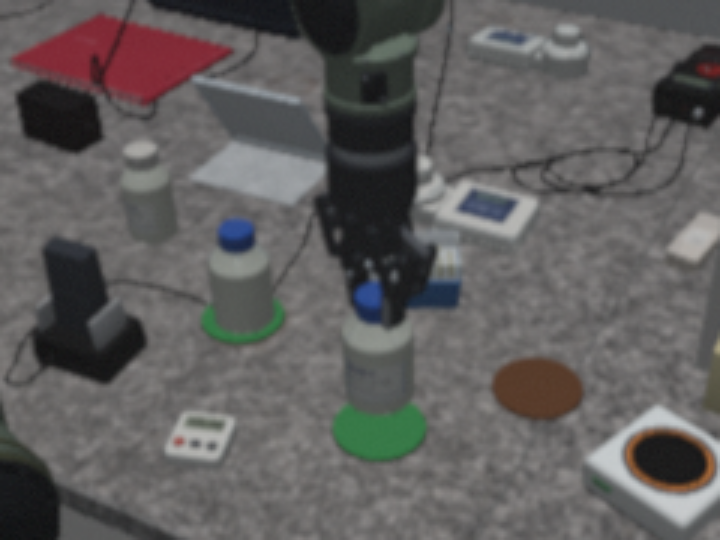

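The right bottle hangs clear of its pad, crop (378,370). It reads about −1.9 N (0.17–0.2 kg), so the left bottle (about 0.57 kg) is the heavier. I'll set the right one back down.

```bash
python3 -m handwheel '0 12 0 0 25; 0 26 0 0 25; 0 37 0 0 25; 0 42 0 0 25; 0 45 0 0 25'
```

```text
time_s: 14.2
tool_pos: [427.4, -71.9, 98.0]
eef_rot: [[0.343, 0.002, -0.939], [0.939, -0.001, 0.343], [-0.0, -1.0, -0.002]]
contact_force: [-4.0, 1.5, 24.5]
finger_gap: 0.463
```

```bash
python3 -m handwheel '0 0 0 0 25; 0 0 0 0 25; 0 0 0 0 25'
```

```text
time_s: 14.58
tool_pos: [427.2, -71.8, 98.1]
eef_rot: [[0.343, 0.002, -0.939], [0.939, -0.001, 0.343], [-0.0, -1.0, -0.002]]
contact_force: [-1.0, 0.8, 5.6]
finger_gap: 0.461
```

```bash
python3 -m handwheel '0 0 0 0 45; 0 0 0 0 60; 0 0 0 0 85; 0 0 0 0 85; 0 0 0 0 85'
```

```text
time_s: 15.2
tool_pos: [426.3, -71.4, 97.2]
eef_rot: [[0.343, -0.0, -0.939], [0.939, 0.0, 0.343], [-0.0, -1.0, 0.0]]
contact_force: [0.4, 0.0, 0.1]
finger_gap: 0.996
```

```bash
python3 -m handwheel '0 0 0 0 85; 0 -30 0 0 85; 0 -75 0 0 85; 0 -125 0 0 85; 0 -135 0 0 85'; python3 - <<'E'
from h import *
st()
p=manip.camera_params('wrist');im=manip.snapshot('wrist');cv2.imwrite('pics/w9.png',im)
im=manip.snapshot('scene');cv2.imwrite('pics/s9.png',cv2.resize(im[100:280,180:420],None,fx=3,fy=3));im[270:]=0;im[:,:200]=0;im[:,470:]=0
print(blobs(im,(108,140,60),(128,255,255))[0])
im=manip.snapshot('top');im[265:]=0;im[:,:200]=0
print(blobs(im,(108,140,60),(128,255,255))[0])
E
```

```text
time_s: 15.82
tool_pos: [428.2, -72.1, 235.4]
eef_rot: [[0.343, 0.006, -0.939], [0.939, -0.002, 0.343], [0.0, -1.0, -0.006]]
contact_force: [0.8, -0.1, 0.6]
finger_gap: 0.995
t 15.825 p [428.24 -72.05 235.42] F [ 0.75 -0.1   0.63] gap 0.9945718292407588
[([258.4, 177.8], [253, 174, 11, 9, 83]), ([305.6, 212.9], [300, 208, 12, 11, 117])]
[([262.5, 195.7], [256, 190, 13, 13, 123])]
```

View pics/s9.png

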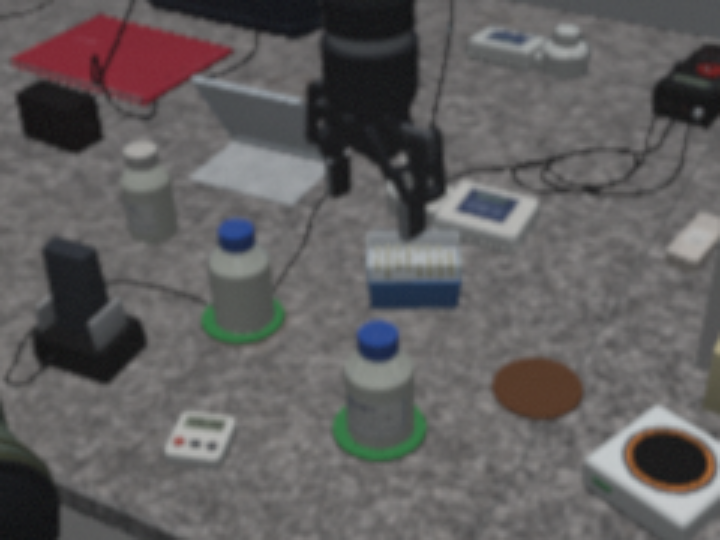

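View pics/w9.png

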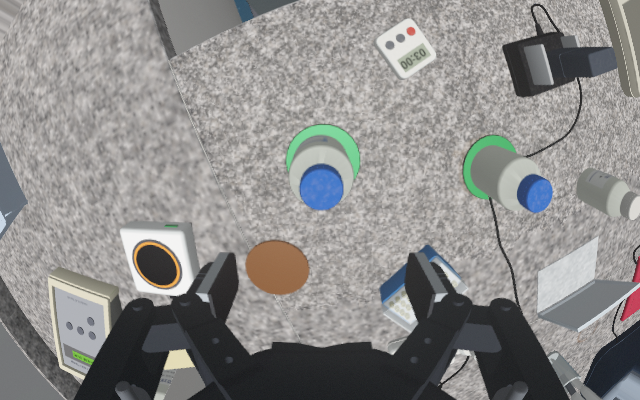

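Both bottles stand on their pads. Going back to the left, heavier one.

```bash
python3 -m handwheel '50 0 -2 0 85; 105 0 -3 0 85; 160 0 -5 0 85; 210 0 -6 0 85; 231 0 -7 0 85'
```

```text
time_s: 16.6
tool_pos: [511.4, 145.3, 229.9]
eef_rot: [[0.34, -0.004, -0.94], [0.94, -0.0, 0.34], [-0.002, -1.0, 0.003]]
contact_force: [0.3, -1.3, 0.4]
finger_gap: 0.996
```

```bash
python3 -m handwheel '0 30 0 0 85; 0 70 0 0 85; 0 106 0 0 85; 0 106 0 0 85; 0 106 0 0 85'; python3 - <<'E'
from h import *
st([512.1,143.2,97])
p=manip.camera_params('wrist');im=manip.snapshot('wrist');cv2.imwrite('pics/w10.png',im)
im[320:]=0;im[:,420:]=0;im[:,:230]=0;im[:150]=0
for c,s in blobs(im,(100,130,80),(120,255,255),300)[0]: print(c,s,wonz(c,p,119))
E
```

```text
time_s: 17.23
tool_pos: [512.3, 142.9, 126.8]
eef_rot: [[0.343, -0.0, -0.939], [0.939, -0.0, 0.343], [-0.0, -1.0, 0.0]]
contact_force: [0.0, 0.1, 0.7]
finger_gap: 0.995
t 17.225 p [512.29 142.85 126.75] F [0.01 0.12 0.71] gap 0.9952663372722652
delta tool [ 0.26 29.75  0.3 ]
[321.0, 244.3] [287, 208, 69, 73, 3954] [507.89 143.92 119.  ]
[256.6, 307.8] [230, 291, 60, 29, 886] [537.15  90.53 119.  ]
```

View pics/w10.png

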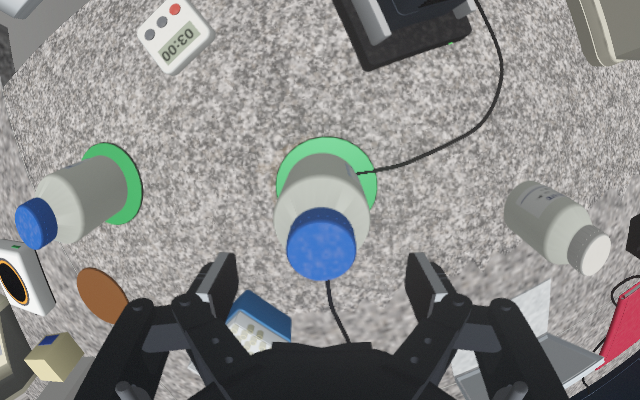

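Cap centred at (321,244). Down and grip.

```bash
python3 -m handwheel '0 12 0 0 85; 0 24 0 0 85; 0 30 0 0 85; 0 30 0 0 85; 0 30 0 0 85'
```

```text
time_s: 17.9
tool_pos: [512.2, 143.2, 96.4]
eef_rot: [[0.343, 0.0, -0.939], [0.939, 0.0, 0.343], [0.0, -1.0, -0.0]]
contact_force: [0.2, 0.7, -0.4]
finger_gap: 0.995
```

```bash
python3 -m handwheel '0 0 0 0 60; 0 0 0 0 45; 0 0 0 0 30; 0 0 0 0 25; 0 0 0 0 25'
```

```text
time_s: 18.52
tool_pos: [512.1, 142.7, 97.0]
eef_rot: [[0.343, 0.001, -0.939], [0.939, -0.001, 0.343], [-0.001, -1.0, -0.001]]
contact_force: [-2.0, -0.7, 6.4]
finger_gap: 0.473
```

```bash
python3 -m handwheel '0 0 0 0 25; 0 0 0 0 25; 0 -15 0 0 25; 0 -40 0 0 25; 0 -70 0 0 25'
```

```text
time_s: 19.15
tool_pos: [510.9, 143.1, 166.4]
eef_rot: [[0.343, -0.003, -0.939], [0.939, -0.0, 0.343], [-0.001, -1.0, 0.003]]
contact_force: [0.5, -0.3, -6.5]
finger_gap: 0.47
```

```bash
python3 -m handwheel '0 -30 0 0 25; 0 -60 0 0 25; 0 -85 0 0 25; 0 -85 0 0 25; 0 -85 0 0 25'; python3 - <<'E'
from h import *
s=st(); print(s['eef_rot'],s['qpos'])
G=np.array([475.5,-340.5,260]); print(s['eef_rot'].T@(G-s['tool_pos']))
cv2.imwrite('pics/w11.png',manip.snapshot('wrist'));cv2.imwrite('pics/s11.png',manip.snapshot('scene'))
E
```

```text
time_s: 19.77
tool_pos: [511.1, 143.1, 250.1]
eef_rot: [[0.343, -0.002, -0.939], [0.939, -0.0, 0.343], [-0.001, -1.0, 0.002]]
contact_force: [0.2, -0.1, -7.2]
finger_gap: 0.473
t 19.775 p [511.14 143.14 250.07] F [ 0.24 -0.13 -7.18] gap 0.47317973942226066
[[ 0.34 -0.   -0.94]
 [ 0.94 -0.    0.34]
 [-0.   -1.    0.  ]] [  7.67  16.06 -11.91  62.16   0.01  27.71]
[-466.58   -9.78 -132.23]
```

View pics/s11.png

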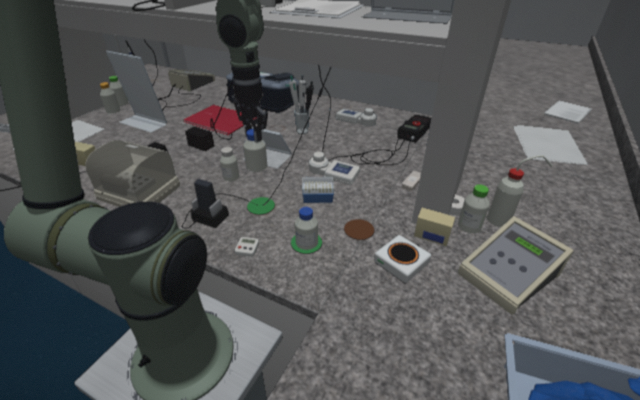

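View pics/w11.png

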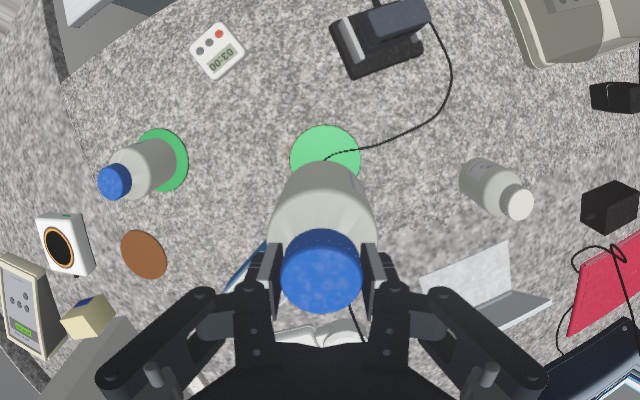

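The heavy bottle hangs upright, with its underside at about z 158. The straight path to the reader passes about 35 mm to the side of the right bottle and above its top. Moving over at height.

```bash
python3 -m handwheel '-20 0 -6 0 25; -60 0 -17 0 25; -105 0 -30 0 25; -150 0 -42 0 25; -195 0 -55 0 25'
```

```text
time_s: 20.5
tool_pos: [496.0, -60.0, 250.1]
eef_rot: [[0.342, -0.002, -0.94], [0.94, 0.001, 0.342], [-0.0, -1.0, 0.002]]
contact_force: [1.3, -0.2, -6.2]
finger_gap: 0.451
```

```bash
python3 -m handwheel '-45 0 -13 0 25; -90 0 -25 0 25; -135 0 -38 0 25; -180 0 -51 0 25; -215 0 -60 0 25'; python3 -c "
from h import *
st([475.5,-340.5,250])"
```

```text
time_s: 21.12
tool_pos: [478.8, -283.0, 249.9]
eef_rot: [[0.344, -0.002, -0.939], [0.939, 0.001, 0.344], [0.001, -1.0, 0.002]]
contact_force: [1.2, 0.6, -6.1]
finger_gap: 0.454
t 21.125 p [ 478.79 -282.96  249.87] F [ 1.19  0.63 -6.08] gap 0.4544677066972273
delta tool [-55.16  -0.19 -16.69]
```

```bash
python3 -m handwheel '-25 0 -7 0 25; -45 0 -13 0 25; -57 0 -16 0 25; -57 0 -16 0 25; -57 0 -16 0 25'; python3 - <<'E'
from h import *
st([475.5,-340.5,250])
for n in ['scene','top','wrist']: cv2.imwrite(f'pics/{n}12.png',manip.snapshot(n))
E
```

```text
time_s: 21.75
tool_pos: [475.2, -339.4, 251.1]
eef_rot: [[0.342, -0.0, -0.94], [0.94, 0.001, 0.342], [0.001, -1.0, 0.001]]
contact_force: [-0.5, 0.9, -5.4]
finger_gap: 0.454
t 21.75 p [ 475.15 -339.39  251.14] F [-0.55  0.91 -5.43] gap 0.45408503855103693
delta tool [-0.92  1.14 -0.71]
```

View pics/scene12.png

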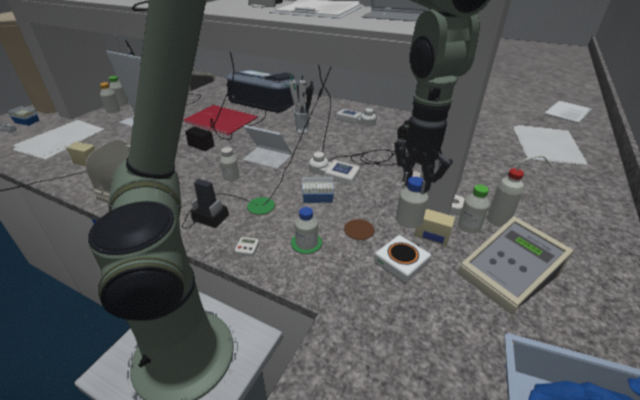

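View pics/wrist12.png

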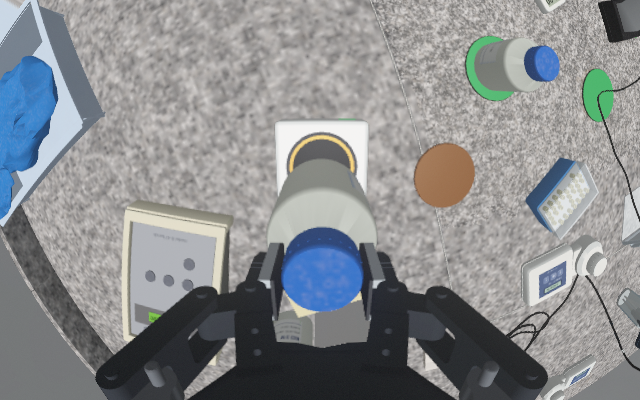

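The bottle is over the reader; the wrist view shows the ring at (321,160) symmetric behind it. Lowering about 66 mm to bring the underside to z ≈ 91.5.

```bash
python3 -m handwheel '-1 10 0 0 25; -1 28 0 0 25; -1 46 0 0 25; -1 58 0 0 25; -1 65 0 0 25'
```

```text
time_s: 22.52
tool_pos: [474.5, -341.0, 185.3]
eef_rot: [[0.343, -0.001, -0.939], [0.939, 0.001, 0.343], [0.0, -1.0, 0.001]]
contact_force: [-0.2, -0.6, -6.5]
finger_gap: 0.456
```

```bash
python3 -m handwheel '0 0 0 0 25; 0 0 0 0 25; 0 0 0 0 25; 0 0 0 0 25; 0 0 0 0 25'; python3 - <<'E'
from h import *
s=st([475.5,-340.5,184.5]); print(s['eef_rot'],s['joint_vel'])
for n in ['scene','top']:
    im=manip.snapshot(n); cv2.imwrite(f'pics/{n}13.png',im)
    if n=='scene':
        v=im.copy()
        t=s['tool_pos']
        for z in (91.5,101.5+0,209.5):
            r=33 if z<110 else 19.5
            pts=np.array([proj('scene',np.array([t[0]+r*np.cos(a),t[1]+r*np.sin(a),z])) for a in np.linspace(0,6.28,40)])
            if z!=101.5: cv2.polylines(v,[((pts-[340,110])*4).astype(np.int32)],True,(0,0,255)) if 0 else None
        c=cv2.resize(im[110:280,340:500],None,fx=3.5,fy=3.5,interpolation=3)
        for z,r in ((91.5,33),(209.5,19.5)):
            pts=np.array([proj('scene',np.array([t[0]+r*np.cos(a),t[1]+r*np.sin(a),z])) for a in np.linspace(0,6.28,40)])
            cv2.polylines(c,[((pts-[340,110])*3.5).astype(np.int32)],True,(0,0,255))
        cv2.imwrite('pics/c13.png',c)
    else:
        m=im.copy()
        cv2.imwrite('pics/c13t.png',cv2.resize(im[130:270,220:500],None,fx=2.8,fy=2.8,interpolation=3))
cv2.imwrite('pics/w13.png',manip.snapshot('wrist'))
st()
E
```

```text
time_s: 23.15
tool_pos: [474.8, -341.4, 186.5]
eef_rot: [[0.343, 0.0, -0.939], [0.939, -0.0, 0.343], [-0.0, -1.0, -0.0]]
contact_force: [0.6, -0.2, -6.7]
finger_gap: 0.455
t 23.15 p [ 474.81 -341.43  186.48] F [ 0.59 -0.21 -6.69] gap 0.4547819533894212
delta tool [ 1.11  1.98 -0.33]
[[ 0.34  0.   -0.94]
 [ 0.94 -0.    0.34]
 [-0.   -1.   -0.  ]] [ 0.03  0.01 -0.2  -0.08 -0.01 -0.03]
t 23.3 p [ 474.74 -341.35  186.32] F [-0.52 -0.5  -5.6 ] gap 0.4543379749493314
```

View pics/c13.png

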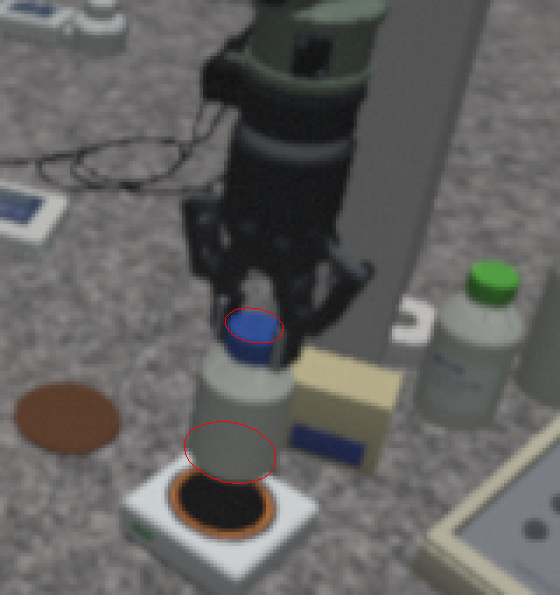

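View pics/c13t.png

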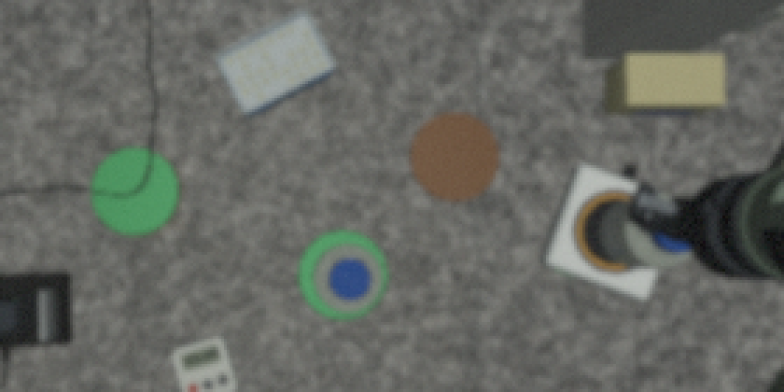

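View pics/w13.png

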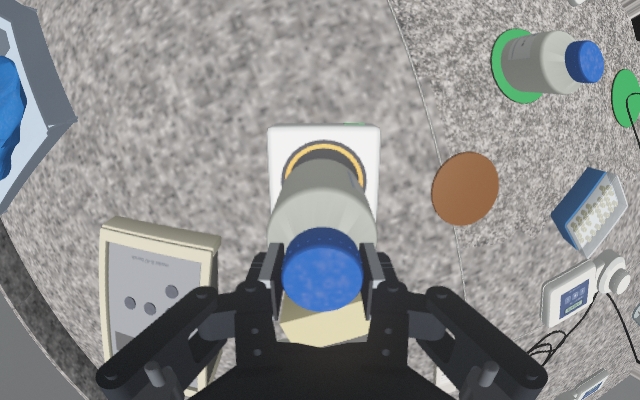

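In the scene crop the cap top fits a vertical bottle, but the base sits a couple of pixels right of the prediction. To check for tilt I'll compare the wrist view with the one taken while the same bottle stood upright on its pad.

```bash
python3 - <<'E'
from h import *
a=cv2.imread('pics/w3.png');d=cv2.imread('pics/w7.png');b=cv2.imread('pics/w13.png');c=cv2.imread('pics/w11.png')
box=(slice(130,330),slice(240,400))
g=lambda i:cv2.resize(i[box],None,fx=2.4,fy=2.4,interpolation=3)
cv2.imwrite('pics/cmp.png',np.hstack([g(a),g(b)]))
cv2.imwrite('pics/cmp2.png',np.hstack([g(c),g(d)]))
for n,i in [('w3',a),('w7',d),('w11',c),('w13',b)]:
    k=i.copy();k[330:]=0;k[:200]=0;k[:,:260]=0;k[:,380:]=0
    print(n,max(blobs(k,(100,130,60),(120,255,255),300)[0],key=lambda q:q[1][4]))
E
```

```text
w3 ([321.2, 271.9], [280, 229, 84, 85, 5553])
w7 ([321.5, 272.1], [281, 230, 83, 84, 5482])
w11 ([321.0, 271.3], [280, 229, 83, 85, 5554])
w13 ([321.8, 269.7], [281, 228, 83, 83, 5442])
```

View pics/cmp.png

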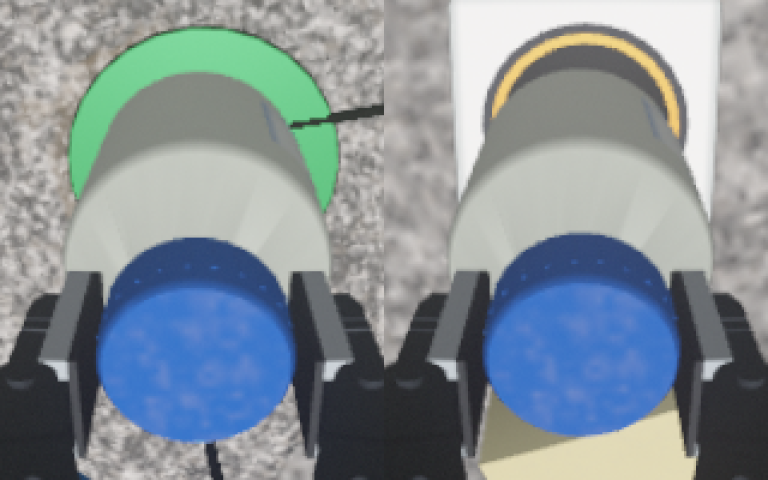

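View pics/cmp2.png

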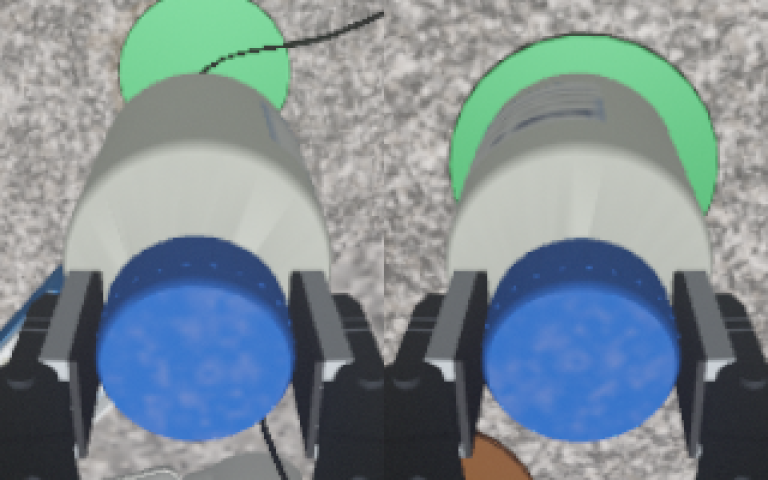

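```bash
python3 - <<'E'
from h import *
im=cv2.imread('pics/scene13.png'); t=np.array([474.8,-341.4])
def draw(im,t,zb,x0,y0,w,h,f):
    c=cv2.resize(im[y0:y0+h,x0:x0+w],None,fx=f,fy=f,interpolation=2)
    P=[]
    for z,r in ((zb,33),(zb+80,33)):
        P+= [proj('scene',np.array([t[0]+r*np.cos(a),t[1]+r*np.sin(a),z])) for a in np.linspace(0,6.28,60)]
    P2=[]
    for z,r in ((zb+98,19.5),(zb+118,19.5)):
        P2+= [proj('scene',np.array([t[0]+r*np.cos(a),t[1]+r*np.sin(a),z])) for a in np.linspace(0,6.28,60)]
    for q,col in ((P,(0,0,255)),(P2,(0,255,255))):
        hh=cv2.convexHull(((np.array(q)+.5-[x0,y0])*f).astype(np.int32)); cv2.polylines(c,[hh],True,col)
    return c
A=draw(im,t,92.5,380,185,60,80,6)
B=draw(cv2.imread('pics/scene0.png'),np.array([512.2,143.7]),4,232,160,60,80,6)
cv2.imwrite('pics/c14.png',np.hstack([A,B]))
E
```

```text
(no output)
```

View pics/c14.png

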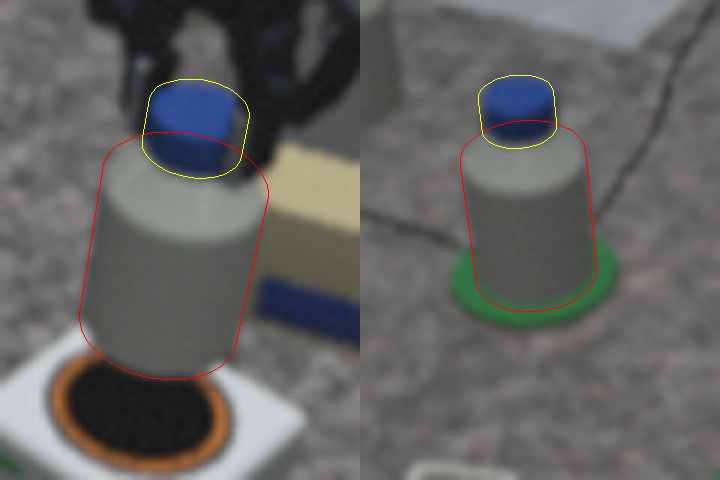

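The outline of an upright bottle at the reader (base at z 92.5) fits the picture, so it is upright and about 51 mm above the window. The lighter bottle stands on its pad and the bystanders look unmoved. I'll hold briefly and then hand in.

```bash
python3 -m handwheel '0 1 0 0 25; 0 1 0 0 25; 0 1 0 0 25; 0 1 0 0 25; 0 1 0 0 25'; python3 - <<'E'
from h import *
s=st(); print(s['joint_vel']); a=cv2.imread('pics/scene0.png')
for n,r in [('white_bottle_mid',0),('tip_box_mid',0)]: print(n,[(np.round(np.array(d['centre'])*[640,400],1),round(d['conf'],2)) for d in manip.recognise('scene',n)[:2]])
print(manip.close_job())
E
```

```text
time_s: 23.92
tool_pos: [474.8, -341.3, 185.3]
eef_rot: [[0.343, -0.0, -0.939], [0.939, -0.0, 0.343], [-0.0, -1.0, 0.0]]
contact_force: [-0.2, -0.2, -6.1]
finger_gap: 0.453
t 23.925 p [ 474.75 -341.35  185.28] F [-0.17 -0.24 -6.12] gap 0.4529588595128989
[-0.07  0.04  0.06 -0.06  0.07 -0.07]
white_bottle_mid [(array([229.6, 163.9]), 0.61), (array([308.1, 228.6]), 0.39)]
tip_box_mid [(array([317.4, 187.1]), 0.57), (array([262.3, 204.7]), 0.5)]
the job is handed in; nothing more can be done
None
```

I lifted the left bottle about 45 mm: it pulled 6 N (about 0.57 kg). I set it back and let go, then did the same with the right bottle, which pulled 1–2 N (roughly 0.15–0.2 kg). The left bottle is the heavier, so I gripped it again, carried it over the reader and handed the job in while holding it there, at about 24 s.

**Position:** the tool is within about 1 mm of my measured window centre. The bottle's underside is at z ≈ 91–92, about 50 mm above the window. The arm is still, and the load of about 6 N shows nothing but the bottle is being held.

**Upright:** the outline of a vertical bottle fits the scene picture. The wrist view shows it at most about a millimetre lower in the grip than when it stood on the pad. A first look at the scene view had suggested a small tilt; the closer comparison did not bear that out.

**Rest of the scene:** the lighter bottle stands upright and free on the right pad, and I saw no bystander moved in the pictures. The white bottle and tip box were last seen with only moderate confidence (0.61 and 0.57).

**Forces:** the highest reading I saw was a brief 25 N as the right bottle was set down.

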